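Hold a near-field probe through the guide bore over a chip

ROBOT

A 6-joint arm with a two-finger parallel gripper is mounted at the origin on the work surface. World frame = base frame: x ahead of the robot, y to its left, z up, the work surface at z = 0. Lengths are in m, angles in rad, forces in N, time in s.
With the tool pointing down it reaches from about 0.4 to 0.825 m from the base axis. Payload 7 kg.
Tool frame: the origin (TCP) lies on the front face of the gripper's body, between the roots of the fingers; the fingertips stand 66 mm ahead of it and the grasp point (between the pads) lies 47 mm ahead of it; z points along the fingers, y is the line along which they close (so a half turn about z gives the same grasp; the last joint's range is limited). The gripper opens to 88 mm and grips with 3 to 60 N. Pads are 19 mm wide; open, the fingers measure 130 mm over their backs; the gripper's body (78 mm by 193 mm) begins 47 mm behind the grasp point.
Start: joints at [1.472, 0.359, 0.012, 0, -1.224, -0.288], TCP at [0.255, 0.625, 0.292] pointing down, gripper open.
Joint ranges: [-3.07, 3.07], [-1.43, 2.12], [-1.02, 1.25], [-3.03, 1.67], [-3.05, -0], [-3.03, 3.03]. Speed limits (rad/s): [2.39, 2.39, 3.01, 3.14, 3.14, 3.14].

INTERFACE

Orientations are given as [roll, pitch, yaw] about the fixed x, y, z axes, in that order (R = Rz(yaw) Ry(pitch) Rx(roll)).
In Python, from station import arm gives the robot as it stands. The module is installed in compiled form; this text tells all that it offers.
- The arm moves only by the tool move_arm, never from a script. Its argument "increments" is a list of rows, each an object of numbers: "jaw": the gripper command: -1 is shut, 1 is fully open, values between are in proportion; "dx", "dy", "dz": the shift along the tool's x, y, z in m; "twist": the turn about the tool's z in rad. A call has 1 to 12 rows; each row shifts and turns the commanded pose from where the row before left it, along the tool's axes as they then stand; what a row does not reach is not made up. A row lasts 1/12 s, in which the tool goes at most 41.7 mm and 7.16 degrees, less where a joint would pass 70% of its speed; a pose out of reach is approached as far as the arm can. A call is refused whole if a number of a shift passes 0.0417 or a number of a turn 0.125, either way. A call with a gripper value outside its range is refused whole. The fingers move at their own pace and stop on an object; "force" is the grip in N (left out, the last holds). Time passes only in rows, so rows that do not move let the fingers close. It gives the time, the measured TCP pose, the force, the opening and the grip force at its end, in the units of the state.
- arm.get_state(): the state, without advancing time (a new reading comes with each control period).
- arm.grab_frame(name): name is "scene" or "top"; returns the picture (480x640x3 uint8, blue, green, red); there is no depth.
- arm.camera_info(name): a dict with "K" (3x3 intrinsics, pixels), "extrinsics" (4x4, takes a point from camera to world coordinates). Camera axes: x right, y down, z forward; pixel columns grow to the right and rows downward; lengths in m; the calibration is good to about 2 mm. A picture is of the moment at which its call begins. camera_info takes no time and is no camera call.
- arm.job_done(): hands the job in; it is judged then, once.
Trained networks look in the newest picture that a camera, given by its name, has taken for a name from the list of things; names that differ only in an ending like _2 or _b are one class to them, and where a whole thing is asked for, a point or a joint stands for the part that bears it (a point fixed in the world has none). Each returns a list of dicts, best first, with "score" (0 to 1); they miss things now and then, are a little off and sometimes report something else, mostly with a low value. They report only what shows in the picture. A call takes as long as a camera call. They do not tell look-alikes from the thing itself.
- arm.find_in(camera, name): "position" ([x, y, z] in m, in world coordinates, good to about 4 mm: the middle of the surface that is visible of it).
- arm.silhouettes(camera, name): "pixels" (480x640 bool, what is visible of it).
- arm.pinpoint(camera, name): "position" ([x, y, z] in m, in world coordinates, good to about 4 mm: a listed point, or the origin of a listed thing).
The state is a dict: "t": time; "q": joint angles; "qd": joint speeds; "joint_efforts": joint torques, N m; "eef_pos": TCP position; "ee_rot": TCP orientation; "force": force on the tool from outside, world axes, zero at the start; "moment": the same for the moment, N m; "width": finger opening in m; "gripper_force": force on a finger pad.
Only numpy, scipy, OpenCV 4.12 (cv2) and the standard library are available. Lean on these libraries where they do the work, as an engineer would, in place of code of your own. Each camera call takes 0.05 s, during which the arm holds its last target. There are 200 camera calls.

TASK

Take the tall slim probe out of its stand, gripping it gently (it is a delicate instrument: no more than about 45 N per finger), and lower its stem upright from above through the collared guide bore of the test fixture until the tip hovers about 10 mm above the chip below. Neither the probe nor the gripper may touch the fixture (bore, plate, board or chip), and everything else on the bench stays where it is. Finish while still holding the probe there, still, upright and centred in the bore; do not let go.

Things in the scene. Friction and masses are not known exactly. Their poses are not given: they have to be found in the camera images.
- probe: tall slim near-field probe, 0.1 kg. From its tip (the origin; z up its axis): round steel stem 8 mm dia, 75 mm long; flange 44 mm dia, 5 mm thick; round grey handle 26 mm dia from 80 to 150 mm above the tip; steel cap 16 mm dia, 8 mm tall. It starts upright in its stand, stem in the hole, flange resting on the stand's top plate, tip 10 mm above the table. Its yaw does not matter
- probe_tip (a point): the centre of the free lower end of the slim probe's stem
- probe_grip (a point): point on the slim probe's axis 118 mm above its tip, a good height to grip the handle: the fingertips stay clear of the flange below
- stand: the slim probe's stand, fixed: a steel foot 84 x 84 x 10 mm, four thin posts and a top plate 70 x 70 mm whose top is 85 mm above the table, with one central hole 20 mm in diameter. Origin: centre of its underside
- fixture: test fixture, fixed: black base 160 (x) x 200 (y) x 18 mm, a green circuit board on it and, on four corner posts, an aluminium guide plate 150 x 190 x 10 mm, its top at 86 mm (post nuts 4 mm higher). The guide bore, 22 mm dia, has a raised steel collar 36 mm outside dia, 10 mm high; two plain 10 mm holes are not used. Origin: centre of its underside, z up
- guide_mouth (a point): centre of the guide bore at the top of the collar, 96 mm above the table, at +10 mm in x and +25 mm in y from the fixture's origin; the bore runs straight down, 20 mm through collar and plate
- chip_top (a point): centre of the top face of the square black chip (28 x 28 mm) on the board, on the bore's axis, 28 mm above the table, 68 mm below the guide mouth and 48 mm below the plate's underside
- short_probe: another probe, not to be used: short fat handle 40 mm in diameter and 32 mm tall, flange 50 mm, stem 14 mm; it stands in a second stand of the same make, which may be to the left or the right of the slim probe's. Origin at its tip. Leave it alone
- spool: solder spool, 48 mm in diameter, 52 mm tall, origin under its centre; leave alone
- boards: stack of three populated circuit boards, 90 x 130 x 48 mm, origin under its centre; leave alone
- mug: blue mug, rim diameter 80 mm, 95 mm tall, origin under its centre; leave alone
- parts_bin: blue divided parts bin, 80 x 140 x 40 mm, origin under its centre; leave alone
- flux_bottle: small white capped bottle, 48 mm in diameter, 110 mm tall, origin under its centre; leave alone
- screwdriver: screwdriver lying on the bench, 170 mm long; leave alone
There are look-alikes about, which are no part of the job. What is shaped like the probe but blue, green or pink is not meant.

How it is judged:
By the outcome, as a careful person would: the job done as asked, in the order asked, and still so for the second after the job is handed in, while the arm keeps its last pose, push and grip.
It also fails if it takes over 56 s, if anything falls off the work surface, if the arm or the gripper's body presses on something with over 40 N, if the wrist force passes 120 N, or if a joint passes its speed limit or range.

## Working session

There is one attempt and no reset: what is moved stays moved. The work goes in short steps, Python scripts to look and compute and a tool call to move; the robot and the scene stay as the last step left them, time stands still between calls to the robot, and variables do not carry over. Pictures are saved under pics/ and viewed, at most 10 in all, crops included, and the job is handed in when it is done.

Besides the shell and the picture viewer there is one more tool, called in YAML: its name, and indented under it one key for each argument. move_arm: Moves the arm, as the interface text tells. Its arguments: {"type":"object","properties":{"increments":{"type":"array"},"force":{"type":"number"}},"required":["increments"]}

```bash
mkdir -p pics; python3 - <<'E'
from station import arm
import cv2
for c in("scene","top"):
    cv2.imwrite(f"pics/{c}0.png",arm.grab_frame(c)); i=arm.camera_info(c); print(i["K"],i["extrinsics"])
    for n in("probe_tip","probe_grip","stand","guide_mouth","chip_top","fixture","short_probe","probe"):
        print(c,n,[(round(d["score"],2),[round(float(v),4) for v in d["position"]]) for d in arm.pinpoint(c,n)])
s=arm.get_state();print(s)
E
```

```text
[[494.55984659   0.         321.77006446]
 [  0.         494.55984659 230.17280851]
 [  0.           0.           1.        ]] [[-0.70173423  0.4954142  -0.51199009  1.16073649]
 [ 0.7123345   0.47560118 -0.51612312  0.65026587]
 [-0.01219164 -0.72688946 -0.68664625  0.91191422]
 [ 0.          0.          0.          1.        ]]
scene probe_tip [(0.86, [0.3647, 0.1583, -0.0012]), (0.69, [0.5904, 0.0803, -0.0031]), (0.62, [0.5803, 0.1617, 0.0025])]
scene probe_grip [(0.96, [0.5888, 0.0848, 0.1175]), (0.9, [0.5807, 0.1635, 0.1199]), (0.84, [0.4701, 0.1302, 0.1257]), (0.74, [0.3745, 0.1629, 0.119])]
scene stand [(0.84, [0.4667, 0.1313, 0.0045])]
scene guide_mouth [(0.94, [0.5213, -0.0847, 0.0977])]
scene chip_top [(0.91, [0.5164, -0.0865, 0.0269])]
scene fixture [(0.58, [0.5218, -0.1106, -0.0004])]
scene short_probe [(0.84, [0.5161, 0.317, 0.0087])]
scene probe [(0.79, [0.371, 0.1586, -0.0039]), (0.77, [0.5888, 0.0825, -0.0031]), (0.63, [0.5807, 0.1614, -0.0013]), (0.35, [0.75, 0.1701, 0.0016])]
[[436.0808397    0.         327.89037208]
 [  0.         436.0808397  237.09455701]
 [  0. 
[... 851 characters left out ...]
0.1566, 0.0023])]
{'t': 0.9, 'q': array([ 1.47213557e+00,  3.58575822e-01,  1.19016301e-02,  2.40538327e-06,
       -1.22411553e+00, -2.88082874e-01]), 'qd': array([ 8.18267148e-04,  2.35262472e-05, -1.01882095e-03,  5.45205368e-04,
        2.85392337e-04, -2.34699392e-03]), 'joint_efforts': array([-2.44067509e-03, -5.82356071e+01,  2.93300879e+01,  7.00214043e+00,
        1.25993128e-02, -1.83382849e-05]), 'eef_pos': array([0.25461253, 0.62510818, 0.29217804]), 'ee_rot': array([-3.14158568e+00, -2.93573207e-07, -3.86742811e-01]), 'force': array([-0.04754839,  0.58015027, -0.35686328]), 'moment': array([0.00142941, 0.00190697, 0.03089663]), 'gripper_force': 0.0, 'width': 0.08765750212214851}
```

View pics/scene0.png

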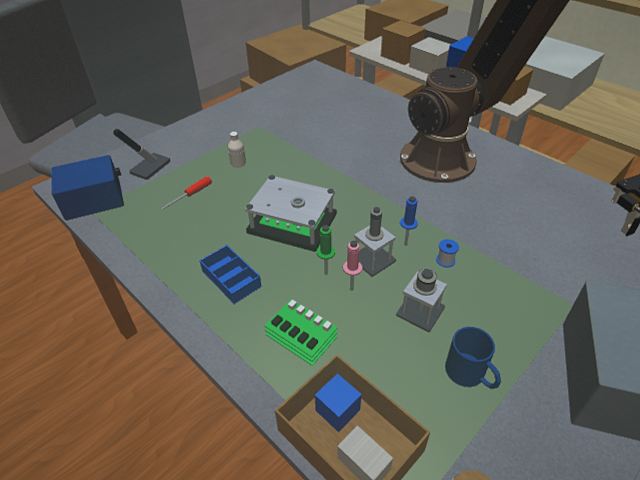

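View pics/top0.png

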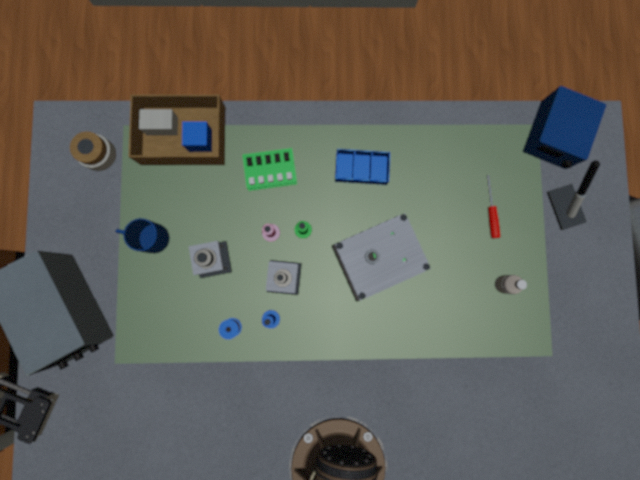

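Candidates (scene pixels):
- grey slim probe in the stand (376,222)
- short fat probe in the second stand (427,280)
- blue look-alike (410,212)
- green look-alike (325,242)
- pink look-alike (353,257)

I choose the grey slim one at (376,222), which is at (283,277) in the top view. The guide bore is at scene (298,202) and top (373,257). Next is a close crop to check.

```bash
cat > h.py <<'E'
import numpy as np, cv2
from station import arm
def proj(c,P):
    i=arm.camera_info(c);E=np.linalg.inv(np.array(i["extrinsics"]));p=E[:3,:3]@np.array(P)+E[:3,3];p=np.array(i["K"])@p;return p[:2]/p[2]
def ray(c,u,v,z):
    i=arm.camera_info(c);E=np.array(i["extrinsics"]);d=E[:3,:3]@np.linalg.inv(i["K"])@[u,v,1];o=E[:3,3];return o+d*(z-o[2])/d[2]
def crop(im,x,y,w,h,s): return cv2.resize(im[y:y+h,x:x+w],None,fx=s,fy=s,interpolation=cv2.INTER_CUBIC)
E
python3 - <<'E'
from h import *
s=cv2.imread("pics/scene0.png");t=cv2.imread("pics/top0.png")
a=np.vstack([np.hstack([crop(s,345,195,80,60,5),crop(s,270,175,80,60,5)]),np.hstack([crop(t,255,250,80,60,5),crop(t,335,230,80,60,5)])])
cv2.imwrite("pics/crop1.png",a)
for n,P in dict(cap=[.4695,.130,.168],mouth=[.519,-.087,.096]).items(): print(n,proj("scene",P),proj("top",P))
E
```

```text
cap [375.68060881 208.72562753] [280.17037052 277.1188424 ]
mouth [296.48188305 200.7599502 ] [373.01593389 255.57310856]
```

View pics/crop1.png

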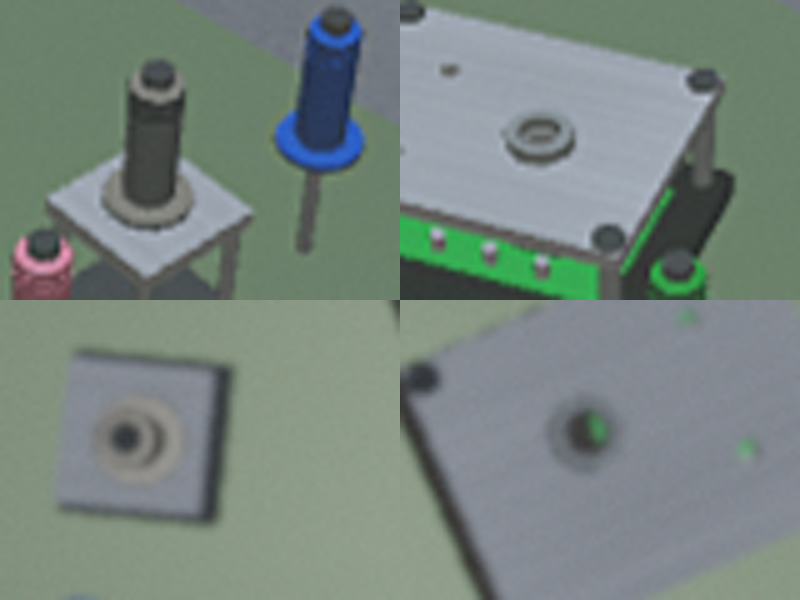

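The crop shows the grey slim probe in its stand, with its cap at scene (376,209) and top (280,277.5). The collar is at scene (297.7,200.6) and top (371.7,256). The choice is confirmed.

```bash
python3 - <<'E'
from h import *
for n,c,u,v,z in[("cap","scene",376,208.6,.168),("cap","top",279.6,277.2,.168),("flange","scene",345-.4+148/5,195-.4+195/5,.09),("flange","top",282.7,277.6,.090),("mouth","scene",297.6,200.8,.096),("mouth","top",371.6,256.1,.096)]:
    print(n,c,ray(c,u,v,z).round(4))
for n in("mug","spool","flux_bottle","boards"): print(n,[(round(d["score"],2),d["position"]) for d in arm.pinpoint("top",n)][:2])
E
```

```text
cap scene [0.4687 0.1302 0.168 ]
cap top [0.4693 0.1313 0.168 ]
flange scene [0.4693 0.1316 0.09  ]
flange top [0.4691 0.1302 0.09  ]
mouth scene [ 0.5171 -0.0848  0.096 ]
mouth top [ 0.5178 -0.0836  0.096 ]
mug [(0.78, [0.5759, 0.4713, -0.0025])]
spool [(0.66, [0.3486, 0.2724, 0.0019])]
flux_bottle [(0.97, [0.4437, -0.4398, -0.0016]), (0.4, [0.751, 0.1678, -0.0001])]
boards [(0.96, [0.7534, 0.1653, 0.0015])]
```

move_arm:
  increments:
    - {"dx": 0.015, "dy": 0.037, "twist": -0.097, "jaw": 1}
    - {"dx": 0.0115, "dy": 0.038, "twist": -0.097, "jaw": 1}
    - {"dx": 0.008, "dy": 0.039, "twist": -0.097, "jaw": 1}
    - {"dx": 0.004, "dy": 0.04, "twist": -0.096, "jaw": 1}
    - {"dx": 0.02, "dy": 0.033, "jaw": 1}
    - {"dx": 0.02, "dy": 0.033, "jaw": 1}
    - {"dx": 0.02, "dy": 0.033, "jaw": 1}
    - {"dx": 0.02, "dy": 0.033, "jaw": 1}
    - {"dx": 0.02, "dy": 0.033, "jaw": 1}
    - {"dx": 0.02, "dy": 0.033, "jaw": 1}
    - {"dx": 0.02, "dy": 0.033, "jaw": 1}
    - {"jaw": 1}

```text
$.increments[0]: bad value
```

move_arm:
  increments:
    - {"dx": 0.015, "dy": 0.037, "dz": 0, "twist": -0.097, "jaw": 1}
    - {"dx": 0.0115, "dy": 0.038, "dz": 0, "twist": -0.097, "jaw": 1}
    - {"dx": 0.008, "dy": 0.039, "dz": 0, "twist": -0.097, "jaw": 1}
    - {"dx": 0.004, "dy": 0.04, "dz": 0, "twist": -0.096, "jaw": 1}
    - {"dx": 0.02, "dy": 0.033, "dz": 0, "twist": 0, "jaw": 1}
    - {"dx": 0.02, "dy": 0.033, "dz": 0, "twist": 0, "jaw": 1}
    - {"dx": 0.02, "dy": 0.033, "dz": 0, "twist": 0, "jaw": 1}
    - {"dx": 0.02, "dy": 0.033, "dz": 0, "twist": 0, "jaw": 1}
    - {"dx": 0.02, "dy": 0.033, "dz": 0, "twist": 0, "jaw": 1}
    - {"dx": 0.02, "dy": 0.033, "dz": 0, "twist": 0, "jaw": 1}
    - {"dx": 0.02, "dy": 0.033, "dz": 0, "twist": 0, "jaw": 1}
    - {"dx": 0, "dy": 0, "dz": 0, "twist": 0, "jaw": 1}

```text
t: 2.1
eef_pos: [0.397, 0.2299, 0.2924]
ee_rot: [3.141, -0.0, -0.004]
force: [-0.0, 1.6, 0.0]
width: 0.0875
gripper_force: 0.0
```

move_arm:
  increments:
    - {"dx": 0.018, "dy": 0.025, "dz": 0, "twist": -0.004, "jaw": 1}
    - {"dx": 0.018, "dy": 0.025, "dz": 0, "twist": 0, "jaw": 1}
    - {"dx": 0.018, "dy": 0.025, "dz": 0, "twist": 0, "jaw": 1}
    - {"dx": 0.018, "dy": 0.024, "dz": 0, "twist": 0, "jaw": 1}
    - {"dx": 0, "dy": 0, "dz": 0, "twist": 0, "jaw": 1}
    - {"dx": 0, "dy": 0, "dz": 0, "twist": 0, "jaw": 1}
    - {"dx": 0, "dy": 0, "dz": 0, "twist": 0, "jaw": 1}

```text
t: 2.68
eef_pos: [0.4676, 0.1356, 0.2921]
ee_rot: [-3.142, 0.0, 0.003]
force: [-0.1, 0.5, -0.2]
width: 0.0877
gripper_force: 0.0
```

move_arm:
  increments:
    - {"dx": 0.0014, "dy": 0.0048, "dz": 0, "twist": 0.003, "jaw": 1}
    - {"dx": 0, "dy": 0, "dz": 0.02, "twist": 0, "jaw": 1}
    - {"dx": 0, "dy": 0, "dz": 0.02, "twist": 0, "jaw": 1}
    - {"dx": 0, "dy": 0, "dz": 0.02, "twist": 0, "jaw": 1}
    - {"dx": 0, "dy": 0, "dz": 0.02, "twist": 0, "jaw": 1}
    - {"dx": 0, "dy": 0, "dz": 0.02, "twist": 0, "jaw": 1}
    - {"dx": 0, "dy": 0, "dz": 0.01, "twist": 0, "jaw": 1}
    - {"dx": 0, "dy": 0, "dz": 0.006, "twist": 0, "jaw": 1}
    - {"dx": 0, "dy": 0, "dz": 0, "twist": 0, "jaw": 1}
    - {"dx": 0, "dy": 0, "dz": 0, "twist": 0, "jaw": 1}

```text
t: 3.52
eef_pos: [0.4693, 0.1314, 0.1768]
ee_rot: [-3.141, -0.001, 0.002]
force: [-0.5, 0.1, 1.3]
width: 0.0877
gripper_force: 0.0
```

```bash
python3 - <<'E'
from h import *
s=arm.grab_frame("scene");t=arm.grab_frame("top")
cv2.imwrite("pics/c2.png",np.hstack([crop(s,335,165,80,120,5),crop(t,245,220,80,120,5)]))
s=arm.get_state();print(s["eef_pos"],s["ee_rot"],s["force"])
E
```

```text
[0.46960072 0.13142993 0.17724872] [-3.14060306e+00 -1.59349244e-03  1.62635346e-03] [-0.46419615 -0.29156207  0.61858617]
```

View pics/c2.png

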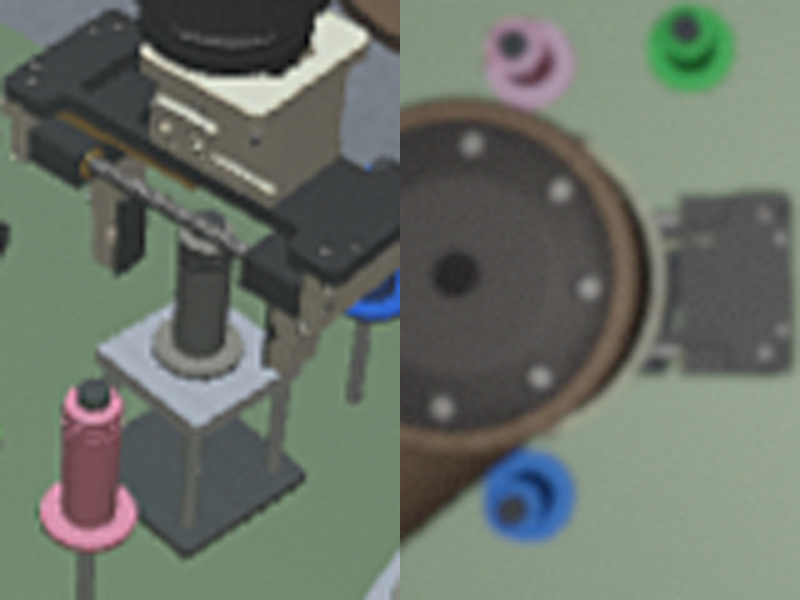

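The open fingers straddle the grey handle, which is at crop (200,290). The fingertips are clear of the flange and the stand plate, and the neighbours are clear too. Closing gently.

move_arm:
  increments:
    - {"dx": 0, "dy": 0, "dz": 0.001, "twist": 0, "jaw": 0}
    - {"dx": 0, "dy": 0, "dz": 0, "twist": 0, "jaw": -0.2}
    - {"dx": 0, "dy": 0, "dz": 0, "twist": 0, "jaw": -0.35}
    - {"dx": 0, "dy": 0, "dz": 0, "twist": 0, "jaw": -0.45}
    - {"dx": 0, "dy": 0, "dz": 0, "twist": 0, "jaw": -0.6}
    - {"dx": 0, "dy": 0, "dz": 0, "twist": 0, "jaw": -1}
    - {"dx": 0, "dy": 0, "dz": 0, "twist": 0, "jaw": -1}
    - {"dx": 0, "dy": 0, "dz": 0, "twist": 0, "jaw": -1}
    - {"dx": 0, "dy": 0, "dz": 0, "twist": 0, "jaw": -1}
    - {"dx": 0, "dy": 0, "dz": 0, "twist": 0, "jaw": -1}
  force: 25

```text
t: 4.45
eef_pos: [0.4691, 0.1309, 0.1751]
ee_rot: [3.142, 0.0, 0.001]
force: [0.9, -0.0, -0.1]
width: 0.0265
gripper_force: 0.0
```

move_arm:
  increments:
    - {"dx": 0, "dy": 0, "dz": 0, "twist": 0, "jaw": -1}
    - {"dx": 0, "dy": 0, "dz": 0, "twist": 0, "jaw": -1}
    - {"dx": 0, "dy": 0, "dz": 0, "twist": 0, "jaw": -1}
    - {"dx": 0, "dy": 0, "dz": 0, "twist": 0, "jaw": -1}

```text
t: 4.78
eef_pos: [0.469, 0.1309, 0.1751]
ee_rot: [3.142, 0.0, 0.001]
force: [0.5, 0.5, 0.4]
width: 0.0257
gripper_force: 25.0
```

move_arm:
  increments:
    - {"dx": 0, "dy": 0, "dz": -0.003, "twist": 0, "jaw": -1}
    - {"dx": 0, "dy": 0, "dz": -0.007, "twist": 0, "jaw": -1}
    - {"dx": 0, "dy": 0, "dz": -0.012, "twist": 0, "jaw": -1}
    - {"dx": 0, "dy": 0, "dz": -0.018, "twist": 0, "jaw": -1}
    - {"dx": 0, "dy": 0, "dz": -0.02, "twist": 0, "jaw": -1}
    - {"dx": 0, "dy": 0, "dz": -0.02, "twist": 0, "jaw": -1}
    - {"dx": 0, "dy": 0, "dz": -0.02, "twist": 0, "jaw": -1}
    - {"dx": 0, "dy": 0, "dz": -0.015, "twist": 0, "jaw": -1}
    - {"dx": 0, "dy": 0, "dz": -0.01, "twist": 0, "jaw": -1}
    - {"dx": 0, "dy": 0, "dz": -0.005, "twist": 0, "jaw": -1}
    - {"dx": 0, "dy": 0, "dz": 0, "twist": 0, "jaw": -1}
    - {"dx": 0, "dy": 0, "dz": 0, "twist": 0, "jaw": -1}

```text
t: 5.78
eef_pos: [0.4687, 0.1308, 0.3046]
ee_rot: [3.142, 0.001, 0.001]
force: [-0.3, -0.2, -0.9]
width: 0.0255
gripper_force: 25.0
```

move_arm:
  increments:
    - {"dx": 0.002, "dy": 0.01, "dz": 0, "twist": 0, "jaw": -1}
    - {"dx": 0.0045, "dy": 0.02, "dz": 0, "twist": 0, "jaw": -1}
    - {"dx": 0.006, "dy": 0.026, "dz": 0, "twist": 0, "jaw": -1}
    - {"dx": 0.006, "dy": 0.026, "dz": 0, "twist": 0, "jaw": -1}
    - {"dx": 0.006, "dy": 0.026, "dz": 0, "twist": 0, "jaw": -1}
    - {"dx": 0.006, "dy": 0.026, "dz": 0, "twist": 0, "jaw": -1}
    - {"dx": 0.006, "dy": 0.026, "dz": 0, "twist": 0, "jaw": -1}
    - {"dx": 0.0055, "dy": 0.025, "dz": 0, "twist": 0, "jaw": -1}
    - {"dx": 0.0045, "dy": 0.02, "dz": 0, "twist": 0, "jaw": -1}
    - {"dx": 0.002, "dy": 0.01, "dz": 0, "twist": 0, "jaw": -1}
    - {"dx": 0, "dy": 0, "dz": 0, "twist": 0, "jaw": -1}
    - {"dx": 0, "dy": 0, "dz": 0, "twist": 0, "jaw": -1}

```text
t: 6.78
eef_pos: [0.5174, -0.0845, 0.3043]
ee_rot: [3.142, 0.002, -0.0]
force: [-0.4, -0.1, -1.5]
width: 0.0257
gripper_force: 25.0
```

move_arm:
  increments:
    - {"dx": 0, "dy": 0, "dz": 0, "twist": 0, "jaw": -1}
    - {"dx": 0, "dy": 0, "dz": 0, "twist": 0, "jaw": -1}
    - {"dx": 0, "dy": 0, "dz": 0, "twist": 0, "jaw": -1}

```text
t: 7.03
eef_pos: [0.5177, -0.0832, 0.3052]
ee_rot: [-3.141, -0.0, 0.002]
force: [-0.4, 0.2, -2.4]
width: 0.0256
gripper_force: 25.0
```

```bash
python3 - <<'E'
from h import *
s=arm.grab_frame("scene");cv2.imwrite("pics/scene3.png",s)
cv2.imwrite("pics/c3.png",crop(s,250,130,100,100,6))
for n in("probe_tip","guide_mouth","probe_grip"):print(n,[(round(d["score"],2),np.round(d["position"],4)) for d in arm.pinpoint("scene",n)])
s=arm.get_state();p=s["eef_pos"];print(p,s["ee_rot"])
print("pred tip",proj("scene",[p[0],p[1],p[2]-.165]),"pred flange bottom",proj("scene",[p[0],p[1],p[2]-.09]),"mouth",proj("scene",[.5175,-.0843,.096]))
E
```

```text
probe_tip [(0.97, array([5.881e-01, 8.130e-02, 5.000e-04])), (0.82, array([ 0.3665,  0.1559, -0.0014])), (0.58, array([0.579 , 0.1596, 0.0026]))]
guide_mouth [(0.79, array([ 0.5229, -0.0874,  0.0969])), (0.24, array([ 0.449 , -0.4379,  0.0028]))]
probe_grip [(0.85, array([0.5871, 0.087 , 0.1173])), (0.68, array([0.5775, 0.1612, 0.1185])), (0.64, array([ 0.5181, -0.0838,  0.2538]))]
[ 0.517807   -0.08354646  0.30528364] [-3.14148943e+00 -2.87374427e-04  1.98407552e-03]
pred tip [296.9384429  187.56797418] pred flange bottom [295.47922032 162.98979583] mouth [297.62946885 200.95633892]
```

View pics/c3.png

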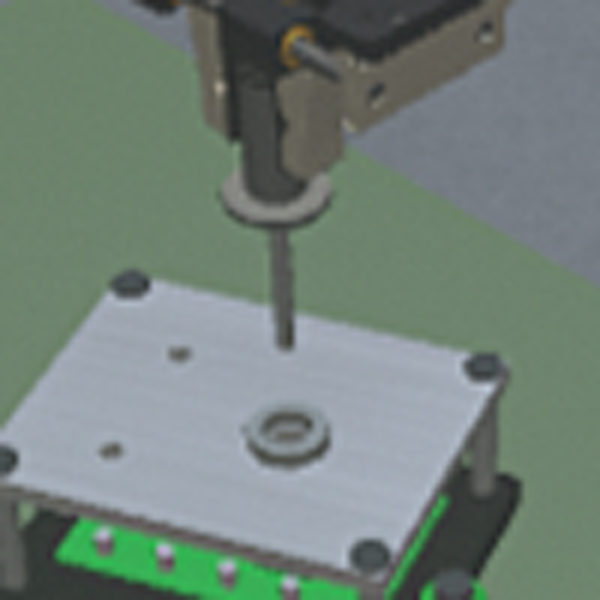

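The tip is at pixel (297.3,187.6), matching the prediction (296.9,187.6). The probe is upright and the collar centre is at (297.6,201). Lowering to just above the collar to check.

move_arm:
  increments:
    - {"dx": 0, "dy": 0.0006, "dz": 0.004, "twist": 0, "jaw": -1}
    - {"dx": 0, "dy": 0, "dz": 0.008, "twist": 0, "jaw": -1}
    - {"dx": 0, "dy": 0, "dz": 0.01, "twist": 0, "jaw": -1}
    - {"dx": 0, "dy": 0, "dz": 0.008, "twist": 0, "jaw": -1}
    - {"dx": 0, "dy": 0, "dz": 0.004, "twist": 0, "jaw": -1}
    - {"dx": 0, "dy": 0, "dz": 0.002, "twist": 0, "jaw": -1}
    - {"dx": 0, "dy": 0, "dz": 0, "twist": 0, "jaw": -1}
    - {"dx": 0, "dy": 0, "dz": 0, "twist": 0, "jaw": -1}
    - {"dx": 0, "dy": 0, "dz": 0, "twist": 0, "jaw": -1}
    - {"dx": 0, "dy": 0, "dz": 0, "twist": 0, "jaw": -1}
    - {"dx": 0, "dy": 0, "dz": 0, "twist": 0, "jaw": -1}

```text
t: 8.15
eef_pos: [0.5179, -0.0846, 0.2695]
ee_rot: [-3.142, -0.001, 0.001]
force: [0.2, -1.0, -1.1]
width: 0.0253
gripper_force: 25.0
```

```bash
python3 - <<'E'
from h import *
s=arm.grab_frame("scene")
cv2.imwrite("pics/c4.png",crop(s,265,155,60,60,10))
s=arm.get_state();p=s["eef_pos"];print(p,s["ee_rot"])
f=lambda P:(proj("scene",P)-[265,155]+.5)*10
print("pred tip",f([p[0],p[1],p[2]-.165]),"mouth",f([.5175,-.0843,.096]),f([.5225,-.0843,.096]),f([.5175,-.0793,.096]))
E
```

```text
[ 0.51791493 -0.08459057  0.26946637] [-3.14150456e+00 -5.96348282e-04  1.20169017e-03]
pred tip [327.81630648 439.36646503] mouth [331.29468848 464.56338918] [317.10159548 473.64821124] [344.71491184 473.25663246]
```

View pics/c4.png

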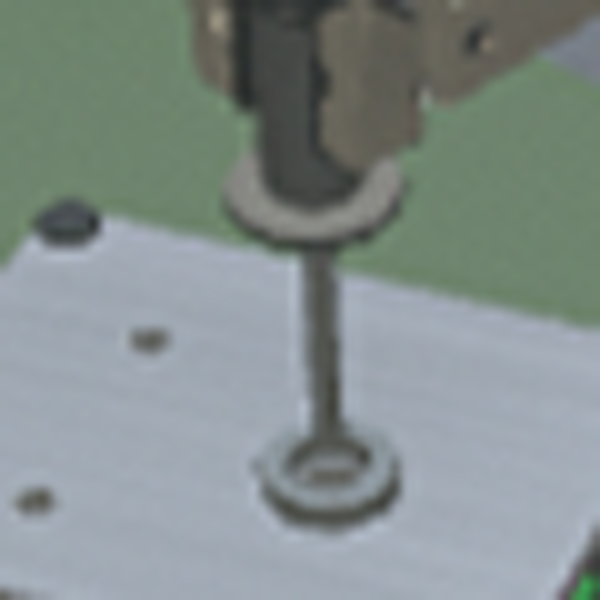

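The tip is at crop (327,440) and predicted to meet the collar plane at (329,465). The collar centre is at about (330,466), so it is centred within about 1 mm. Lowering now.

move_arm:
  increments:
    - {"dx": -0.0002, "dy": -0.0003, "dz": 0.003, "twist": 0, "jaw": -1}
    - {"dx": 0, "dy": 0, "dz": 0.006, "twist": 0, "jaw": -1}
    - {"dx": 0, "dy": 0, "dz": 0.008, "twist": 0, "jaw": -1}
    - {"dx": 0, "dy": 0, "dz": 0.008, "twist": 0, "jaw": -1}
    - {"dx": 0, "dy": 0, "dz": 0.008, "twist": 0, "jaw": -1}
    - {"dx": 0, "dy": 0, "dz": 0.008, "twist": 0, "jaw": -1}
    - {"dx": 0, "dy": 0, "dz": 0.008, "twist": 0, "jaw": -1}
    - {"dx": 0, "dy": 0, "dz": 0.007, "twist": 0, "jaw": -1}
    - {"dx": 0, "dy": 0, "dz": 0.005, "twist": 0, "jaw": -1}
    - {"dx": 0, "dy": 0, "dz": 0.003, "twist": 0, "jaw": -1}
    - {"dx": 0, "dy": 0, "dz": 0.001, "twist": 0, "jaw": -1}
    - {"dx": 0, "dy": 0, "dz": 0, "twist": 0, "jaw": -1}

```text
t: 9.2
eef_pos: [0.5176, -0.0843, 0.204]
ee_rot: [3.142, 0.0, 0.001]
force: [0.7, 0.3, -1.2]
width: 0.0255
gripper_force: 25.0
```

move_arm:
  increments:
    - {"dx": 0, "dy": 0, "dz": 0, "twist": 0, "jaw": -1}
    - {"dx": 0, "dy": 0, "dz": 0, "twist": 0, "jaw": -1}
    - {"dx": 0, "dy": 0, "dz": 0, "twist": 0, "jaw": -1}
    - {"dx": 0, "dy": 0, "dz": 0, "twist": 0, "jaw": -1}
    - {"dx": 0, "dy": 0, "dz": 0, "twist": 0, "jaw": -1}
    - {"dx": 0, "dy": 0, "dz": 0, "twist": 0, "jaw": -1}

```text
t: 9.7
eef_pos: [0.5176, -0.0843, 0.2043]
ee_rot: [-3.142, -0.0, 0.001]
force: [-0.2, 1.0, -1.8]
width: 0.0255
gripper_force: 25.0
```

```bash
python3 - <<'E'
from h import *
s=arm.grab_frame("scene")
cv2.imwrite("pics/c5.png",crop(s,265,155,60,60,10))
s=arm.get_state();p=s["eef_pos"];print(p,s["ee_rot"],s["force"])
f=lambda P:(proj("scene",P)-[265,155]+.5)*10
for d in(.006,.064,.085,.09): print(d,f([p[0],p[1],p[2]-.165+.158-d+0*.0]))
print("flange bottom",f([p[0],p[1],p[2]-.09]))
E
```

```text
[ 0.51761938 -0.08430811  0.20424064] [-3.14156901e+00 -1.38515623e-04  1.22959602e-03] [ 0.32740321  0.12440066 -1.43846108]
0.006 [313.02224401 164.35038524]
0.064 [324.15507239 351.06189324]
0.085 [328.01204335 415.74813828]
0.09 [328.91736766 430.93156351]
flange bottom [327.64852794 409.65152852]
```

View pics/c5.png

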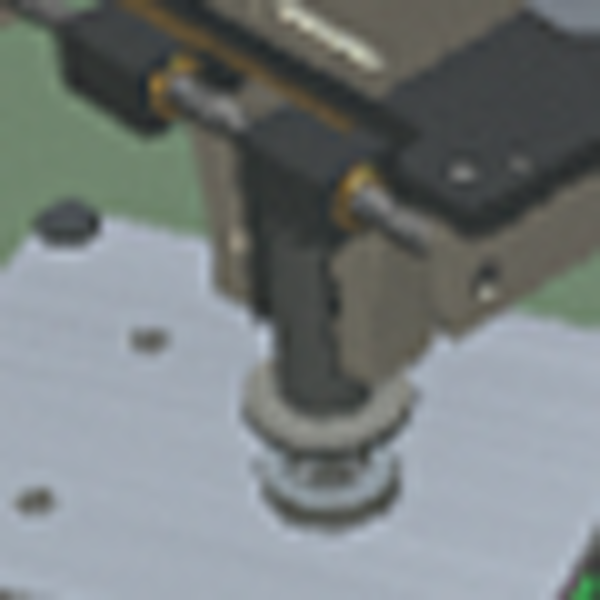

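The flange at crop (329,405) sits centred above the collar at (330,470) with a clear gap, and the stem is inside. The tip is about 11 mm above the chip, so I'll trim it 1 mm lower.

move_arm:
  increments:
    - {"dx": 0, "dy": 0, "dz": 0.001, "twist": 0, "jaw": -1}
    - {"dx": 0, "dy": 0, "dz": 0, "twist": 0, "jaw": -1}
    - {"dx": 0, "dy": 0, "dz": 0, "twist": 0, "jaw": -1}
    - {"dx": 0, "dy": 0, "dz": 0, "twist": 0, "jaw": -1}
    - {"dx": 0, "dy": 0, "dz": 0, "twist": 0, "jaw": -1}
    - {"dx": 0, "dy": 0, "dz": 0, "twist": 0, "jaw": -1}
    - {"dx": 0, "dy": 0, "dz": 0, "twist": 0, "jaw": -1}
    - {"dx": 0, "dy": 0, "dz": 0, "twist": 0, "jaw": -1}

```text
t: 10.42
eef_pos: [0.5176, -0.0843, 0.2032]
ee_rot: [3.142, -0.0, 0.001]
force: [-0.4, 0.5, -1.7]
width: 0.0257
gripper_force: 25.0
```

```bash
python3 -c "
from station import arm
s=arm.get_state();print(s['eef_pos'],s['gripper_force'],abs(s['qd']).max());print(arm.job_done())"
```

```text
[ 0.51762405 -0.08429455  0.20316043] 25.000035166740417 0.002251738254110037
the job is handed in; nothing more can be done
None
```

The job is handed in: by my measurements the slim probe is held still and upright at 25 N, within about 1 mm of the bore's centre, with its tip about 10 mm above the chip and no sign of contact in the forces or pictures.

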